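# Snap the retaining clip onto the roller spindle

### The job

Take the orange-tabbed spring clip out of its rack, feel for the narrow groove in the spindle of the blue roller stand and push the clip down into it until it snaps fully home and stands upright on the spindle, then let go. Feel your way with light pressure: never lean harder than about 25 N on the spindle, do not force the clip where there is no groove, and leave the bottle, the carton and the red pot as they are.

Things in the scene. Friction and masses are not known exactly. Their poses are not given: they have to be found in the camera images.
- clip: steel C-shaped spring clip, 6 mm thick, 35 mm wide, standing in the rack, open side down. Origin: centre of its 18 mm bore. y: through the thickness (lies along the spindle when fitted, either way round), z: up to the tab. The crown rests on the groove floor 9 mm above the origin; jaw tips 6 mm and lowest steel 11 mm below it. Sprung jaws, 13 mm throat: a push of about 8 to 15 N snaps them over
- clip_tab (a point): centre of the clip's orange grip tab, 44 mm above the bore centre, axes as the clip. Tab 22 mm (x) by 12 mm (y), 38 mm high, plain sides; best taken from above across its 12 mm. The clip weighs about 55 g
- clip_rack: grey plastic block, 80 x 60 x 26 mm, fixed to the bench; origin at the centre of its underside. A slot 39 mm (x) by 7 mm (y), 20 mm deep, holds the clip upright: lift the clip straight up by 25 mm or more to free it.
- roller_stand: blue cast stand fixed to the bench, base 70 x 150 x 10 mm; origin at the centre of its underside, z up, y along the spindle. Two pedestals (60 mm either side of the middle, 16 mm thick, 95 mm high) hold a level 27 mm steel spindle tightly (it does not slide or turn). A black roller, 36 mm diameter, 20 mm wide, is on the overhanging -y end of the spindle, 106 mm from the groove
- spindle_mid (a point): point on the spindle's axis midway between the pedestals, 75 mm above the stand's underside, axes as the stand. NOT the groove: the one groove, 9 mm wide with an 18 mm floor, has its middle anywhere up to 24 mm to either side along y. Bore centre of the upright clip above the axis: about 19 mm resting on the full spindle, 12.5 mm at first touch in the groove, snaps over below 6, home at 0
- glue_bottle: small blue glue bottle standing upright, 27 mm diameter, 60 mm high, origin at its underside; bystander
- small_carton: small green carton, 52 x 86 x 26 mm, origin at the centre of its underside; bystander
- red_pot: clear reddish round pot with copper rings in it, 48 mm diameter, 28 mm high, origin at the centre of its underside; bystander
Mind the look-alikes: they are no part of the job. What is shaped like the clip_rack but yellow is not meant. There is more than one size of the clip; the job needs the smaller.

How it is judged:
By the outcome, as a careful person would: the job done as asked, in the order asked, and still so for the second after the job is handed in, with the robot touching nothing.
It also fails if it takes over 67 s, if anything falls off the work surface, if the arm or the gripper's body presses on something with over 40 N, if the wrist force passes 120 N, or if a joint passes its speed limit or range.

### The arm

A 7-joint arm with a two-finger parallel gripper is mounted at the origin on a cart in front of the work surface, level with it; the furniture and walls round the work are solid. World frame = base frame: x ahead of the robot, y to its left, z up, the work surface at z = 0. Lengths are in m, angles in rad, forces in N, time in s.
With the tool pointing down it reaches from about 0.425 to 0.95 m from the base axis. Payload 16.7 kg.
Tool frame: the origin (TCP) lies at the very end of the fingers, on their centre line; the grasp point (between the pads) lies 19 mm behind it (bot.hold_point_z is the z of the grasp point in the tool frame, in m); z points along the fingers, y is the line along which they close (so a half turn about z gives the same grasp; the last joint's range is limited). The gripper opens to 94 mm and grips with 3 to 60 N. Pads are 16 mm wide; open, the fingers measure 119 mm over their backs; the gripper's body (75 mm by 177 mm) begins 78 mm behind the grasp point.
Start: joints at [-1.429, 0.426, 0.074, 1.606, -0.034, 1.111, -0.067], TCP at [0.194, 0.647, 0.175] pointing down, gripper open.
Joint ranges: [-2.85, 2.85], [-0.5, 2.14], [-1.23, 1.37], [0.21, 2.46], [-1.02, 4.16], [0.16, 2.05], [-2.73, 2.73]. Speed limits (rad/s): [1.89, 1.89, 2.39, 2.39, 3.01, 3.01, 3.01].

### API

Orientations are given as a unit quaternion [x, y, z, w].
In Python, from workcell import bot gives the robot as it stands.
- The arm moves only by the tool move_arm, never from a script. Its argument "moves" is text: rows parted by semicolons, each of 7 numbers parted by spaces: the closure in counts, from 0 (fully open) to 255 (shut), then the shift along the tool's x, y, z in cm, then the turn, a rotation vector about the tool's x, y, z in degrees. In form: grip x y z wx wy wz; .... A call has 1 to 8 rows; each row shifts and turns the commanded pose from where the row before left it, along the tool's axes as they then stand; what a row does not reach is not made up. A row lasts 1/12 s, in which the tool goes at most 41.7 mm and 7.16 degrees, less where a joint would pass 70% of its speed; a pose out of reach is approached as far as the arm can. A call with a gripper value outside its range is refused whole. The fingers move at their own pace and stop on an object; "grip_force" is the grip in N (left out, the last holds). Time passes only in rows, so rows that do not move let the fingers close. It gives the time, the measured TCP pose, the force, the opening and the grip force at its end, in the units of the state.
- bot.get_state(): the state, without advancing time (a new reading comes with each control period).
- bot.camera(name): name is "scene" or "top" or "wrist"; returns the picture (384x512x3 uint8, blue, green, red); there is no depth.
- bot.get_calibration(name): a dict with "fx", "fy", "cx", "cy" (pixels), "origin" and "orientation" of the camera in the world; the wrist camera has in their place "mount" (4x4, takes a point from camera to tool coordinates, whose origin is the TCP and whose axes are the flange's). Camera axes: x right, y up, looking along -z (the intrinsics and any distortion apply to the point x, -y, -z); pixel columns grow to the right and rows downward; lengths in m; the calibration is good to about 2 mm. A picture is of the moment at which its call begins: read the wrist's pose just before it. get_calibration takes no time and is no camera call.
- bot.job_done(): hands the job in; it is judged then, once.
The state is a dict: "time_s": time; "joints": joint angles; "qd": joint speeds; "joint_torque": joint torques, N m; "tool_pos": TCP position; "orientation": TCP orientation; "force": force on the tool from outside, world axes, zero at the start; "moment": the same for the moment, N m; "grip_width": finger opening in m; "grip_force": force on a finger pad.
Only numpy, scipy, OpenCV 4.12 (cv2) and the standard library are available. Lean on these libraries where they do the work, as an engineer would, in place of code of your own. Each camera call takes 0.05 s, during which the arm holds its last target. There are 200 camera calls.

## Working session

There is one attempt and no reset: what is moved stays moved. The work goes in short steps, Python scripts to look and compute and a tool call to move; the robot and the scene stay as the last step left them, time stands still between calls to the robot, and variables do not carry over. Pictures are saved under pics/ and viewed, at most 10 in all, crops included, and the job is handed in when it is done.

Besides the shell and the picture viewer there is one more tool, called after "Emit:" as name(argument=value, ...), one argument or row to a line, values as JSON. move_arm: Moves the arm, as the interface text tells. Its arguments: {"type":"object","properties":{"moves":{"type":"string"},"grip_force":{"type":"number"}},"required":["moves"]}

```bash
mkdir -p pics; ls
python3 - <<'E'
from workcell import bot
import cv2
for n in("scene","top"):
    cv2.imwrite(f"pics/{n}0.png",bot.camera(n)); print(n,bot.get_calibration(n))
print(bot.get_calibration("wrist"));print(bot.get_state(),bot.hold_point_z)
E
```

```text
pics
scene {'fx': 466.9514986413375, 'fy': 466.9514986413375, 'cx': 253.52076626024527, 'cy': 199.1540215203222, 'origin': array([ 0.16929782, -0.55403594,  0.76554464]), 'orientation': array([ 0.34464014, -0.13140959, -0.31338577,  0.87506803])}
top {'fx': 353.052227934837, 'fy': 353.052227934837, 'cx': 257.03114448045443, 'cy': 195.24785410946046, 'origin': array([ 0.50667776, -0.07366113,  0.95854858]), 'orientation': array([ 0.01756895, -0.03079797, -0.70280781,  0.7104956 ])}
{'fx': 300.24253088562347, 'fy': 300.24253088562347, 'cx': 256.54683882935086, 'cy': 194.83977932070485, 'mount': array([[ 5.95421378e-07,  9.64909751e-01,  2.62581743e-01,
         7.60827308e-02],
       [ 9.99999821e-01, -1.57700056e-04,  5.77233203e-04,
        -1.11059130e-03],
       [ 5.98387102e-04,  2.62581696e-01, -9.64909579e-01,
        -2.10051936e-01],
       [ 0.00000000e+00,  0.00000000e+00,  0.00000000e+00,
         1.00000000e+00]])}
{'time_s': 0.1, 'joints': array([-1.42949197,  0.42667654,  0.07384866,  1.60650848, -0.03407554,
        1.11081162, -0.06707521]), 'qd': array([ 0.00136588,  0.0001728 , -0.00045463, -0.00181317,  0.00133887,
       -0.00107458,  0.00012296]), 'joint_torque': array([ 1.00076824e-02, -9.37480187e+01,  3.67814966e+00, -4.55052245e+01,
       -4.84204211e-02,  1.66353502e-02,  1.02297813e-04]), 'tool_pos': array([0.19345151, 0.64624933, 0.17485605]), 'orientation': array([ 1.44885880e-01,  9.89448207e-01, -5.71612203e-04, -3.28906967e-05]), 'force': array([-0.85009222,  0.05664179,  0.65535574]), 'moment': array([0.03710964, 0.00874925, 0.00807668]), 'grip_force': 0.0, 'grip_width': 0.094259780609485} -0.0188
```

View pics/scene0.png

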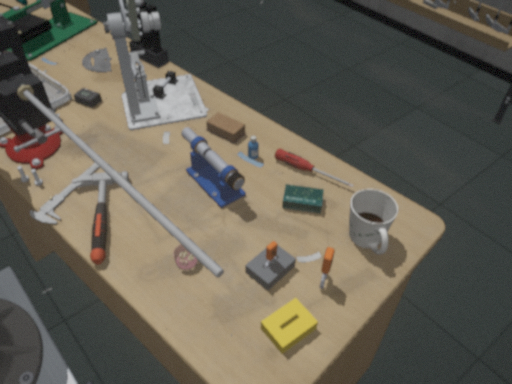

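View pics/top0.png

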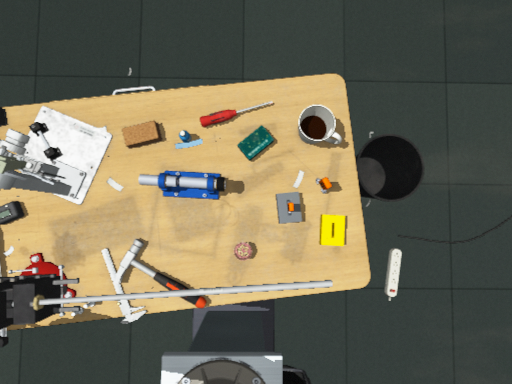

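```bash
cat > h.py <<'E'
import numpy as np, cv2
from scipy.spatial.transform import Rotation as R
from workcell import bot
def cam(n,st=None):
    c=bot.get_calibration(n)
    if n=="wrist":
        M=np.eye(4);M[:3,:3]=R.from_quat(st["orientation"]).as_matrix();M[:3,3]=st["tool_pos"]
        T=M@c["mount"]; return c,T[:3,:3],T[:3,3]
    return c,R.from_quat(c["orientation"]).as_matrix(),np.array(c["origin"])
def ray(C,u,v):
    c,Rm,o=C; return o,Rm@np.array([(u-c["cx"])/c["fx"],-(v-c["cy"])/c["fy"],-1.])
def onz(C,u,v,z):
    o,d=ray(C,u,v); return o+d*(z-o[2])/d[2]
def pix(C,p):
    c,Rm,o=C; q=Rm.T@(np.array(p)-o); return c["cx"]-c["fx"]*q[0]/q[2], c["cy"]+c["fy"]*q[1]/q[2]
def blobs(im,lo,hi,amin=20):
    m=cv2.inRange(cv2.cvtColor(im,cv2.COLOR_BGR2HSV),np.array(lo),np.array(hi))
    n,l,s,c=cv2.connectedComponentsWithStats(m)
    return [(s[i,4],c[i].round(1),cv2.minAreaRect(np.argwhere(l==i)[:,::-1].astype(np.float32))) for i in range(1,n) if s[i,4]>=amin]
E
python3 - <<'E'
from h import *
t=cv2.imread("pics/top0.png");s=cv2.imread("pics/scene0.png")
a=cv2.resize(t[150:250,130:350],(770,350),interpolation=cv2.INTER_CUBIC)
b=cv2.resize(s[120:220,170:250],(320,400),interpolation=cv2.INTER_CUBIC)
b2=cv2.resize(s[220:340,240:350],(367,400),interpolation=cv2.INTER_CUBIC)
bb=np.zeros((400,770,3),np.uint8);bb[:,:320]=b;bb[:,330:697]=b2
cv2.imwrite("pics/c1.png",cv2.resize(np.vstack([a,bb]),None,fx=.79,fy=.79))
T=cam("top");S=cam("scene")
for nm,lo,hi in(("orange",(3,150,120),(18,255,255)),("blue",(105,120,50),(125,255,255)),("yellow",(22,120,120),(35,255,255))):
  for n,im,C in(("top",t,T),("scene",s,S)):
    for x in blobs(im,lo,hi): print(nm,n,x,[onz(C,*x[1],z).round(3) for z in(0,.06,.08)])
E
```

```text
orange top (np.int32(79), array([326.2, 182.4]), ((326.0000305175781, 182.50001525878906), (12.020814895629883, 7.77817440032959), 45.0)) [array([ 0.61, -0.28,  0.  ]), array([ 0.603, -0.267,  0.06 ]), array([ 0.601, -0.263,  0.08 ])]
orange top (np.int32(41), array([290.8, 206.5]), ((290.5, 206.5), (7.0, 5.0), 90.0)) [array([ 0.543, -0.183,  0.   ]), array([ 0.541, -0.177,  0.06 ]), array([ 0.54 , -0.174,  0.08 ])]
orange top (np.int32(50), array([171.6, 286.2]), ((171.93844604492188, 286.6076965332031), (12.899611473083496, 4.093145847320557), 29.744882583618164)) [array([0.327, 0.134, 0.   ]), array([0.338, 0.121, 0.06 ]), array([0.342, 0.116, 0.08 ])]
orange top (np.int32(85), array([200.3, 302.8]), ((200.25003051757812, 303.2500305175781), (9.192388534545898, 9.899494171142578), 45.0)) [array([0.284, 0.057, 0.   ]), array([0.298, 0.048, 0.06 ]), array([0.303, 0.046, 0.08 ])]
orange scene (np.int32(57), array([ 97.9, 225.4]), ((97.8340835571289, 224.98892211914062), (3.3924691677093506, 20.08873748779297), 3.814074993133545)) [array([0.332, 0.143, 0.   ]), array([0.319, 0.088, 0.
[... 1866 characters left out ...]
98123168945312, 188.65660095214844), (37.44117736816406, 10.784029006958008), 46.63658142089844)) [array([0.583, 0.082, 0.   ]), array([0.551, 0.033, 0.06 ]), array([0.54 , 0.016, 0.08 ])]
yellow top (np.int32(810), array([332.1, 229.5]), ((331.9051513671875, 229.58660888671875), (25.564512252807617, 31.96699333190918), 2.6025619506835938)) [array([ 0.482, -0.296,  0.   ]), array([ 0.483, -0.282,  0.06 ]), array([ 0.484, -0.277,  0.08 ])]
yellow scene (np.int32(1500), array([288.8, 323. ]), ((288.9219055175781, 322.58416748046875), (34.543949127197266, 46.478946685791016), 54.162349700927734)) [array([ 0.492, -0.282,  0.   ]), array([ 0.466, -0.304,  0.06 ]), array([ 0.458, -0.311,  0.08 ])]
```

View pics/c1.png

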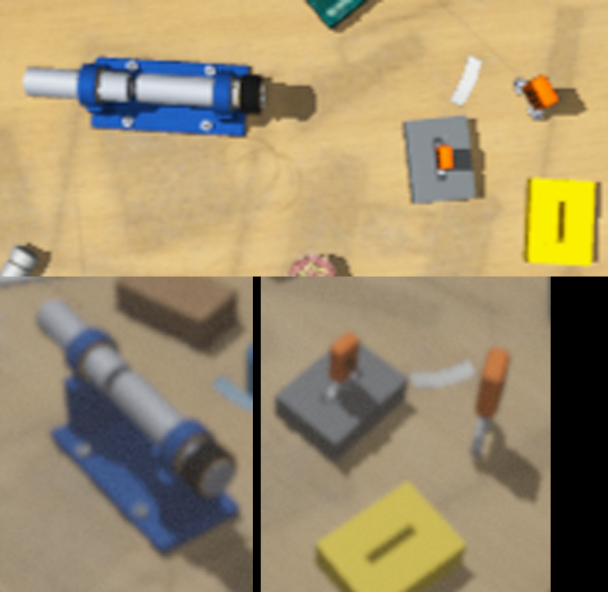

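Run:
```python
from h import *
T=cam("top");S=cam("scene")
for p in[(.193,.646,.175),(.193,.646,.4),(.35,.45,.3),(.5,.2,.3),(0,0,0)]: print(p,np.round(pix(T,p),0),np.round(pix(S,p),0))
# obstacle heights: two-view triangulation of tube ends
def tri(a,b):
    o1,d1=ray(T,*a);o2,d2=ray(S,*b);A=np.stack([d1,-d2],1);k=np.linalg.lstsq(A,o2-o1,rcond=None)[0]
    return ((o1+d1*k[0]+o2+d2*k[1])/2).round(3), np.linalg.norm(o1+d1*k[0]-o2-d2*k[1]).round(4)
for nm,a,b in[("tube right",(331,284),(218,271)),("tube left",(37,302),(25,92)),("groove",(177.4,181.8),(207.3,151)),("tab",(290.8,206.5),(271.5,246.1)),("spL",(140,180),(185,133)),("arm joint",(17,140),(150,22))]: print(nm,tri(a,b))
# slot / rack orientation
t=cv2.imread("pics/top0.png")
hsv=cv2.cvtColor(t,cv2.COLOR_BGR2HSV)[180:230,265:315]
m=((hsv[...,1]<70)&(hsv[...,2]<175)).astype(np.uint8)
c=max(cv2.findContours(m,0,1)[0],key=cv2.contourArea)+np.array([265,180])
r=cv2.minAreaRect(c);print(r);b=cv2.boxPoints(r)
print([onz(T,*q,.026).round(3) for q in b])
b=cv2.boxPoints(((188.07,184.27),(60.8,25.07),3.37))
print([onz(T,*q,.010).round(3) for q in b])
```

```text
(0.193, 0.646, 0.175) [-92. 365.] [-78.  74.]
(0.193, 0.646, 0.4) [-239.  427.] [-137.  -28.]
(0.35, 0.45, 0.3) [-41. 304.] [ 1. 35.]
(0.5, 0.2, 0.3) [102. 222.] [129.  62.]
(0, 0, 0) [220. 414.] [-47. 374.]
tube right (array([ 0.375, -0.241,  0.224]), np.float64(0.0007))
tube left (array([0.335, 0.358, 0.219]), np.float64(0.0001))
groove (array([0.598, 0.107, 0.088]), np.float64(0.001))
tab (array([ 0.54 , -0.175,  0.078]), np.float64(0.0004))
spL (array([0.602, 0.202, 0.077]), np.float64(0.0007))
arm joint (array([0.658, 0.394, 0.255]), np.float64(0.005))
((288.81097412109375, 207.2987823486328), (30.36867332458496, 23.632347106933594), 83.6598129272461)
[array([ 0.576, -0.139,  0.026]), array([ 0.584, -0.202,  0.026]), array([ 0.504, -0.211,  0.026]), array([ 0.496, -0.149,  0.026])]
[array([0.569, 0.177, 0.01 ]), array([0.637, 0.175, 0.01 ]), array([0.629, 0.012, 0.01 ]), array([0.562, 0.015, 0.01 ])]
```

Emit:
move_arm(
  moves="0 0 0 -3 0 0 0;0 0 0 -4 0 0 0;0 0 0 -4 0 0 0;0 0 0 -4 0 0 0;0 0 0 -2 0 0 0",
)

```text
time_s: 0.52
tool_pos: [0.1939, 0.6474, 0.3505]
orientation: [0.145, 0.989, 0.002, 0.0]
force: [0.7, 0.8, 0.4]
grip_width: 0.094
grip_force: 0.0
```

Emit:
move_arm(
  moves="0 0 0 -1 0 0 -6;0 0 0 -1 0 0 -6;0 0 0 -1 0 0 -6;0 0 0 0 0 0 -6;0 -1.85 -3.55 0 0 0 0;0 -1.85 -3.55 0 0 0 0;0 -1.85 -3.55 0 0 0 0;0 -1.85 -3.55 0 0 0 0",
)

```text
time_s: 1.18
tool_pos: [0.2857, 0.5135, 0.375]
orientation: [-0.064, 0.998, -0.0, -0.0]
force: [1.4, 1.2, 0.5]
grip_width: 0.0943
grip_force: 0.0
```

Emit:
move_arm(
  moves="0 -1.85 -3.55 0 0 0 0;0 -1.85 -3.55 0 0 0 0;0 -1.85 -3.55 0 0 0 0;0 -1.85 -3.55 0 0 0 0;0 -1.85 -3.55 0 0 0 0;0 -0.6 -4.0 0 0 0 0;0 -0.6 -4.0 0 0 0 0;0 -0.6 -4.0 0 0 0 0",
)

```text
time_s: 1.85
tool_pos: [0.4328, 0.2322, 0.3752]
orientation: [-0.064, 0.998, -0.0, -0.0]
force: [1.8, -0.1, 0.4]
grip_width: 0.0938
grip_force: 0.0
```

Emit:
move_arm(
  moves="0 -1.9 -2.4 2 0 0 0;0 -1.9 -2.4 2 0 0 0;0 -1.9 -2.4 2 0 0 0;0 -1.9 -2.4 2 0 0 0;0 -1.9 -2.4 2 0 0 0;0 -1.9 -2.4 2 0 0 0;0 0 0 0 0 0 0;0 0 0 0 0 0 0",
)

```text
time_s: 2.52
tool_pos: [0.564, 0.1044, 0.254]
orientation: [-0.063, 0.998, -0.001, -0.001]
force: [-0.1, 0.3, -0.1]
grip_width: 0.094
grip_force: 0.0
```

Run:
```python
from h import *
import pickle
st=bot.get_state(); im=bot.camera("wrist"); pickle.dump((st,im),open("w1.pkl","wb"))
C=cam("wrist",st);print(st["tool_pos"],np.round(pix(C,(.598,.107,.088))),np.round(pix(C,(.54,-.175,.08))))
cv2.imwrite("pics/w1.png",cv2.resize(im,None,fx=1.5,fy=1.5,interpolation=cv2.INTER_CUBIC))
```

```text
[0.56397488 0.10436447 0.25397298] [257. 201.] [ 39. 128.]
```

View pics/w1.png

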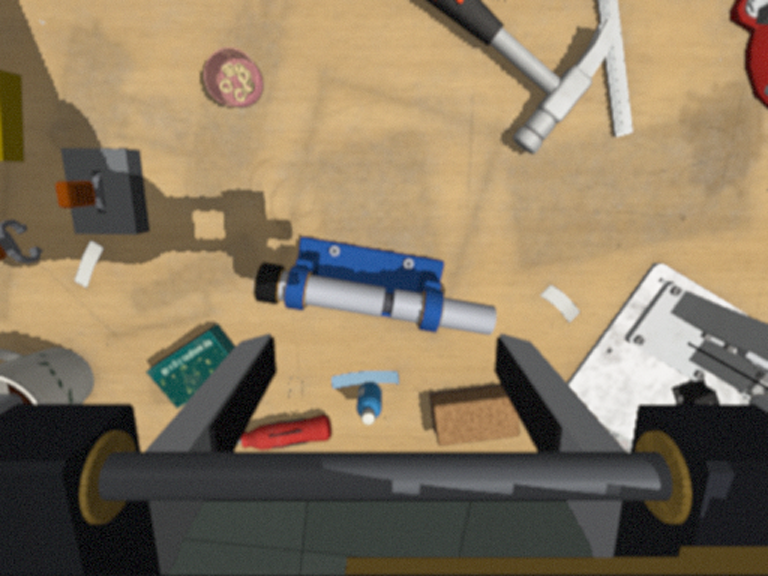

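Run:
```python
from h import *
import pickle
st,im=pickle.load(open("w1.pkl","rb"));C=cam("wrist",st)
hsv=cv2.cvtColor(im,cv2.COLOR_BGR2HSV).astype(int)
# spindle mask
m=((hsv[...,1]<50)&(hsv[...,2]>120))
tops=[];bots=[];mid=[]
for u in list(range(208,253))+list(range(300,322)):
    col=np.where(m[175:225,u])[0]+175
    if len(col)>8: mid.append((u,col.min(),col.max(),(col.min()+col.max())/2))
mid=np.array(mid); p=np.polyfit(mid[:,0],mid[:,3],1); print(p, mid[::8])
a=onz(C,210,np.polyval(p,210),.082);b=onz(C,320,np.polyval(p,320),.082);print("axis",a,b,"slope",(b-a)[0]/(b-a)[1],np.degrees(np.arctan((b-a)[0]/(b-a)[1])))
v=hsv[...,2].astype(np.float32)
for off in(-5,-2,1,4):
    us=np.arange(245,275,1.);pr=cv2.remap(v,us.astype(np.float32)[None],(np.polyval(p,us)+off).astype(np.float32)[None],1)[0]
    print(off,pr.astype(int))
for u in(256,258.7,261): print(u,onz(C,u,np.polyval(p,u),.0885))
# blue rings
bl=(hsv[...,0]>100)&(hsv[...,0]<125)&(hsv[...,1]>120)
print("blue along axis",[u for u in range(170,330) if bl[int(round(np.polyval(p,u))),u]])
for u in(191,203,280,294): print(u,onz(C,u,np.polyval(p,u),.095))
```

```text
[  0.1644073 159.8778827] [[208.  185.  203.  194. ]
 [216.  186.  204.  195. ]
 [224.  188.  205.  196.5]
 [232.  189.  207.  198. ]
 [240.  191.  208.  199.5]
 [248.  192.  209.  200.5]
 [303.  200.  218.  209. ]
 [311.  201.  220.  210.5]
 [319.  204.  221.  212.5]]
axis [0.59789041 0.04513952 0.082     ] [0.60438094 0.19341772 0.082     ] slope 0.04377264749735843 2.5063879930214146
-5 [172 175 170 173 172 170 172 172 173 171 158 116  77  69  68  55  54  96
 157 185 188 185 188 184 186 186 184 187 187 183]
-2 [197 197 199 197 200 201 197 196 200 192 163 120  93  89  89  77  81 133
 192 213 210 213 211 213 212 212 212 210 210 209]
1 [203 205 205 203 207 206 205 206 205 191 143 103  97  96  95  86 108 169
 205 215 214 212 211 211 214 215 211 213 213 215]
4 [201 199 199 199 200 201 202 200 193 162 113  80  83  83  72  76 127 180
 195 197 195 193 199 196 196 198 197 198 196 199]
256 [0.59867791 0.10638578 0.0885    ]
258.7 [0.59883417 0.10995563 0.0885    ]
261 [0.59896737 0.11299873 0.0885    ]
blue along axis [191, 192, 193, 194, 195, 196, 197, 198, 199, 200, 201, 284, 285, 286, 287, 288, 289, 290, 291, 292, 293]
191 [0.59311299 0.02250925 0.095     ]
203 [0.59378417 0.03784253 0.095     ]
280 [0.59814433 0.13745182 0.095     ]
294 [0.59894717 0.15579279 0.095     ]
```

Emit:
move_arm(
  moves="60 0.5 -3.9 0 0 0 0;80 0.5 -3.9 0 0 0 0;100 0.5 -3.9 0 0 0 0;100 0.5 -3.9 0 0 0 0;100 0.5 -3.9 0 0 0 0;100 0.5 -3.9 0 0 0 0;100 0 -3 0.5 0 0 0;100 0 0 0.5 0 0 0",
)

```text
time_s: 3.23
tool_pos: [0.5678, -0.1649, 0.2469]
orientation: [-0.061, 0.998, -0.001, 0.001]
force: [-1.1, -0.2, 0.4]
grip_width: 0.0569
grip_force: 0.0
```

Emit:
move_arm(
  moves="100 0 0 2 0 0 0;100 0 0 2 0 0 0;100 0 0 1 0 0 0;100 0 0 0 0 0 0",
)

```text
time_s: 3.57
tool_pos: [0.5673, -0.1581, 0.1942]
orientation: [-0.065, 0.998, 0.0, -0.001]
force: [-0.5, 0.6, 0.9]
grip_width: 0.0572
grip_force: 0.0
```

Run:
```python
from h import *
import pickle
st=bot.get_state(); im=bot.camera("wrist"); pickle.dump((st,im),open("w2.pkl","wb"))
C=cam("wrist",st);print(st["tool_pos"],R.from_quat(st["orientation"]).as_matrix().round(3),np.round(pix(C,(.54,-.175,.08))))
cv2.imwrite("pics/w2.png",cv2.resize(im,None,fx=1.5,fy=1.5,interpolation=cv2.INTER_CUBIC))
for x in blobs(im,(3,150,100),(18,255,255),100): print(x,[onz(C,*x[1],z).round(4) for z in(.06,.07,.08)])
```

```text
[ 0.56726407 -0.15806564  0.19416801] [[-0.992 -0.129 -0.002]
 [-0.129  0.992  0.001]
 [ 0.002  0.001 -1.   ]] [245. 159.]
(np.int32(217), array([247.3, 158.5]), ((247.0, 158.5), (21.0, 10.0), 90.0)) [array([ 0.5424, -0.1732,  0.06  ]), array([ 0.541 , -0.1731,  0.07  ]), array([ 0.5395, -0.173 ,  0.08  ])]
(np.int32(447), array([163.9, 203. ]), ((165.77252197265625, 201.25537109375), (27.84267807006836, 24.2395076751709), 58.392494201660156)) [array([ 0.6084, -0.2657,  0.06  ]), array([ 0.605 , -0.2629,  0.07  ]), array([ 0.6016, -0.2601,  0.08  ])]
```

View pics/w2.png

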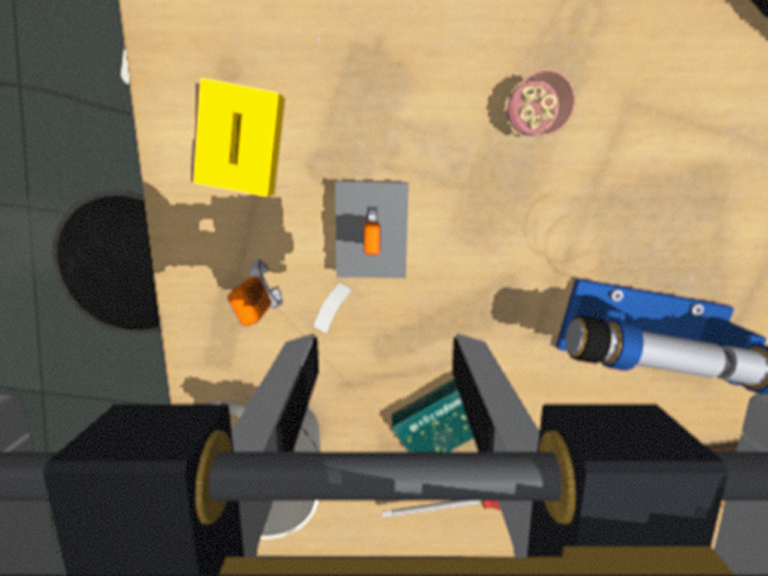

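Run:
```python
from h import *
import pickle
st,im=pickle.load(open("w2.pkl","rb"));C=cam("wrist",st)
print("far edge",onz(C,247.3,169.5,.08),"near edge top?",onz(C,247.3,148,.08))
print("rack",onz(C,247.6,152.5,.026),onz(C,224,121,.026),onz(C,224,184,.026),onz(C,272,121,.026),onz(C,270,184,.026))
```

```text
far edge [ 0.55148802 -0.17151194  0.08      ] near edge top? [ 0.5282816  -0.17434895  0.08      ]
rack [ 0.53985743 -0.17417328  0.026     ] [ 0.5054047  -0.20749816  0.026     ] [ 0.58412804 -0.19948289  0.026     ] [ 0.49780765 -0.14923465  0.026     ] [ 0.5764395  -0.14052088  0.026     ]
```

Emit:
move_arm(
  moves="110 1.45 -0.6 2 0 0 0;120 1.45 -0.6 2 0 0 0;120 0 0 3 0 0 0;120 0 0 0 0 0 0;120 0 0 0 0 0 0",
)

```text
time_s: 4.03
tool_pos: [0.5411, -0.1748, 0.1263]
orientation: [-0.064, 0.998, 0.0, -0.0]
force: [0.2, -0.3, 0.4]
grip_width: 0.0497
grip_force: 0.0
```

Emit:
move_arm(
  moves="120 0.1 0.1 2.5 0 0 1.2;120 0 0 2.5 0 0 0;120 0 0 2 0 0 0;120 0 0 1.2 0 0 0;120 0 0 0 0 0 0;255 0 0 0 0 0 0;255 0 0 0 0 0 0;255 0 0 0 0 0 0",
  grip_force=25,
)

```text
time_s: 4.7
tool_pos: [0.5408, -0.1746, 0.045]
orientation: [-0.054, 0.999, -0.0, 0.001]
force: [-0.0, 0.2, -0.5]
grip_width: 0.0332
grip_force: 0.0
```

Emit:
move_arm(
  moves="255 0 0 0 0 0 0;255 0 0 0 0 0 0;255 0 0 0 0 0 0;255 0 0 0 0 0 0",
)

```text
time_s: 5.03
tool_pos: [0.5398, -0.1744, 0.0437]
orientation: [-0.054, 0.999, 0.0, 0.0]
force: [0.4, -0.7, 1.7]
grip_width: 0.0116
grip_force: 25.0
```

Emit:
move_arm(
  moves="255 0 0 -1 0 0 0;255 0 0 -1.5 0 0 0;255 0 0 -2.5 0 0 0;255 0 0 -3.5 0 0 0;255 0 0 -3.5 0 0 0;255 0 0 -3.5 0 0 0;255 0 0 0 0 0 0",
  grip_force=40,
)

```text
time_s: 5.62
tool_pos: [0.5423, -0.1758, 0.2053]
orientation: [-0.053, 0.999, -0.001, 0.004]
force: [0.5, -0.3, -0.2]
grip_width: 0.0115
grip_force: 40.0
```

Run:
```python
from h import *
st=bot.get_state(); im=bot.camera("wrist")
C=cam("wrist",st);print(st["tool_pos"],R.from_quat(st["orientation"]).as_matrix().round(3),st["force"],st["grip_width"])
cv2.imwrite("pics/w3.png",cv2.resize(im,None,fx=1.5,fy=1.5,interpolation=cv2.INTER_CUBIC))
```

```text
[ 0.54227041 -0.17580846  0.20526407] [[-0.994 -0.106  0.008]
 [-0.106  0.994 -0.001]
 [-0.008 -0.002 -1.   ]] [ 0.45778888 -0.30603876 -0.24871652] 0.011512549286530453
```

View pics/w3.png

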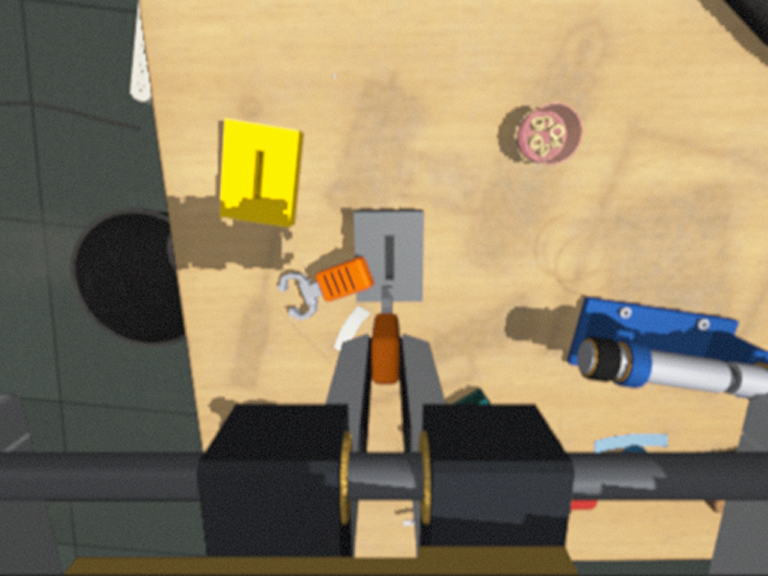

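Emit:
move_arm(
  moves="255 0 0 0 0 0 4.3;255 0 0 0 0 0 4.3;255 -0.75 3.6 0 0 0 0;255 -0.75 3.6 0 0 0 0;255 -0.75 3.6 0 0 0 0;255 -0.75 3.6 0 0 0 0;255 -0.75 3.6 0 0 0 0;255 -0.75 3.6 0 0 0 0",
)

```text
time_s: 6.33
tool_pos: [0.5935, 0.0412, 0.1979]
orientation: [0.022, 1.0, -0.0, -0.001]
force: [0.4, -0.3, -0.4]
grip_width: 0.0116
grip_force: 40.0
```

Emit:
move_arm(
  moves="255 -0.1 3.6 0 0 0 0;255 -0.1 3.55 0 0 0 0;255 0 0 2 0 0 0;255 0 0 2 0 0 0;255 0 0 1.5 0 0 0;255 0 0 1 0 0 0;255 0 0 0 0 0 0;255 0 0 0 0 0 0",
)

```text
time_s: 7.0
tool_pos: [0.5987, 0.1104, 0.1333]
orientation: [0.022, 1.0, -0.0, -0.001]
force: [1.0, 0.5, -0.4]
grip_width: 0.0117
grip_force: 40.0
```

Run:
```python
from h import *
st=bot.get_state(); im=bot.camera("wrist");s=bot.camera("scene")
C=cam("wrist",st);print(st["tool_pos"],R.from_quat(st["orientation"]).as_matrix().round(3),st["force"],st["grip_width"])
a=cv2.resize(im[110:310,150:370],None,fx=2.2,fy=2.2,interpolation=cv2.INTER_CUBIC)
b=cv2.resize(s[90:210,160:250],(330,440),interpolation=cv2.INTER_CUBIC)
cv2.imwrite("pics/w4.png",cv2.resize(np.hstack([a,b]),None,fx=.97,fy=.97))
```

```text
[0.59873971 0.11041634 0.13325806] [[-0.999  0.043 -0.001]
 [ 0.043  0.999 -0.001]
 [ 0.001 -0.001 -1.   ]] [ 0.97855328  0.45871755 -0.40020571] 0.011690956313297337
```

View pics/w4.png

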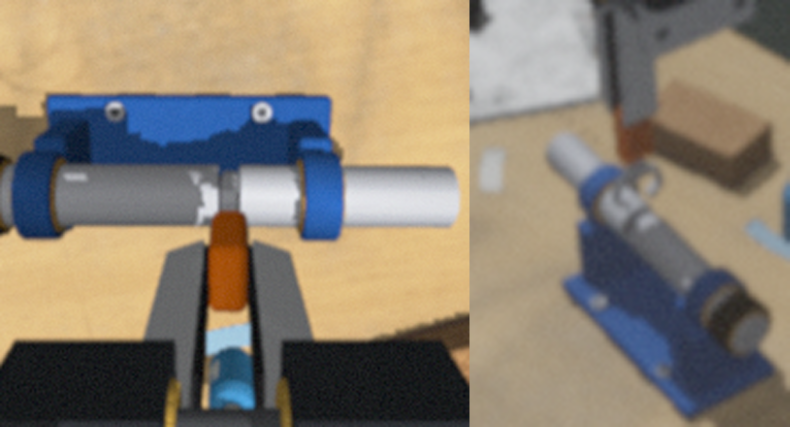

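Emit:
move_arm(
  moves="255 -0.25 0 0.5 0 0 0;255 0 0 0.3 0 0 0;255 0 0 0.2 0 0 0;255 0 0 0.1 0 0 0;255 0 0 0 0 0 0",
)

```text
time_s: 7.52
tool_pos: [0.6014, 0.1106, 0.1222]
orientation: [0.022, 1.0, -0.0, -0.0]
force: [0.2, 0.6, -0.1]
grip_width: 0.0114
grip_force: 40.0
```

Emit:
move_arm(
  moves="255 0 0 0.1 0 0 0;255 0 0 0.1 0 0 0;255 0 0 0 0 0 0",
)

```text
time_s: 7.77
tool_pos: [0.6014, 0.1107, 0.1203]
orientation: [0.021, 1.0, -0.0, -0.0]
force: [0.3, 0.0, -0.5]
grip_width: 0.011
grip_force: 40.0
```

Emit:
move_arm(
  moves="255 0 0 0.1 0 0 0;255 0 0 0 0 0 0",
)

```text
time_s: 7.93
tool_pos: [0.6014, 0.1107, 0.1193]
orientation: [0.022, 1.0, -0.0, -0.0]
force: [-0.4, -0.6, -1.3]
grip_width: 0.0114
grip_force: 40.0
```

Emit:
move_arm(
  moves="255 0 0 0.1 0 0 0;255 0 0 0 0 0 0",
)

```text
time_s: 8.1
tool_pos: [0.6014, 0.1107, 0.1183]
orientation: [0.021, 1.0, -0.0, -0.0]
force: [0.1, 0.1, -0.4]
grip_width: 0.0111
grip_force: 40.0
```

Emit:
move_arm(
  moves="255 0 0 0.1 0 0 0;255 0 0 0 0 0 0",
)

```text
time_s: 8.27
tool_pos: [0.6014, 0.1107, 0.1173]
orientation: [0.022, 1.0, -0.0, -0.0]
force: [-0.4, 0.1, -0.4]
grip_width: 0.0115
grip_force: 40.0
```

Emit:
move_arm(
  moves="255 0 0 0.1 0 0 0;255 0 0 0 0 0 0",
)

```text
time_s: 8.43
tool_pos: [0.6014, 0.1107, 0.1163]
orientation: [0.022, 1.0, -0.0, -0.0]
force: [-0.5, 0.5, 1.1]
grip_width: 0.0109
grip_force: 40.0
```

Emit:
move_arm(
  moves="255 0 0 0.1 0 0 0;255 0 0 0 0 0 0",
)

```text
time_s: 8.6
tool_pos: [0.6014, 0.1107, 0.1154]
orientation: [0.022, 1.0, -0.0, -0.0]
force: [-0.6, 0.2, 1.2]
grip_width: 0.0111
grip_force: 40.0
```

Emit:
move_arm(
  moves="255 0 0 0.1 0 0 0;255 0 0 0 0 0 0",
)

```text
time_s: 8.77
tool_pos: [0.6016, 0.1107, 0.1146]
orientation: [0.021, 1.0, 0.0, 0.0]
force: [-1.0, -0.1, 2.6]
grip_width: 0.0111
grip_force: 40.0
```

Emit:
move_arm(
  moves="255 0 0 0.1 0 0 0;255 0 0 0 0 0 0",
)

```text
time_s: 8.93
tool_pos: [0.6017, 0.1107, 0.1136]
orientation: [0.022, 1.0, 0.0, 0.0]
force: [-1.8, 0.3, 2.9]
grip_width: 0.0115
grip_force: 40.0
```

Emit:
move_arm(
  moves="255 0 0 0.1 0 0 0;255 0 0 0 0 0 0",
)

```text
time_s: 9.1
tool_pos: [0.6017, 0.1108, 0.1126]
orientation: [0.021, 1.0, 0.0, 0.0]
force: [-1.3, -0.6, 3.1]
grip_width: 0.0108
grip_force: 40.0
```

Emit:
move_arm(
  moves="255 0 0 0.1 0 0 0;255 0 0 0 0 0 0",
)

```text
time_s: 9.27
tool_pos: [0.6016, 0.1107, 0.1115]
orientation: [0.022, 1.0, 0.0, 0.0]
force: [-0.5, 0.5, 2.4]
grip_width: 0.0115
grip_force: 40.0
```

Emit:
move_arm(
  moves="255 0 0 0.1 0 0 0;255 0 0 0.1 0 0 0;255 0 0 0 0 0 0",
)

```text
time_s: 9.52
tool_pos: [0.6014, 0.1107, 0.1093]
orientation: [0.021, 1.0, -0.0, -0.0]
force: [-1.4, -0.4, 0.5]
grip_width: 0.0112
grip_force: 40.0
```

Emit:
move_arm(
  moves="255 0 0 0.1 0 0 0;255 0 0 0.1 0 0 0;255 0 0 0 0 0 0",
)

```text
time_s: 9.77
tool_pos: [0.6012, 0.1107, 0.107]
orientation: [0.021, 1.0, -0.0, -0.0]
force: [-0.4, -0.5, -2.7]
grip_width: 0.0114
grip_force: 40.0
```

Emit:
move_arm(
  moves="255 0 0 0.1 0 0 0;255 0 0 0 0 0 0",
)

```text
time_s: 9.93
tool_pos: [0.6011, 0.1106, 0.106]
orientation: [0.022, 1.0, -0.0, -0.0]
force: [-0.9, -0.3, -4.6]
grip_width: 0.0114
grip_force: 40.0
```

Emit:
move_arm(
  moves="255 0 0 0.1 0 0 0;255 0 0 0 0 0 0",
)

```text
time_s: 10.1
tool_pos: [0.6011, 0.1106, 0.105]
orientation: [0.022, 1.0, -0.0, -0.0]
force: [-0.8, 1.1, -6.1]
grip_width: 0.0113
grip_force: 40.0
```

Emit:
move_arm(
  moves="255 0 0 0.1 0 0 0;255 0 0 0 0 0 0",
)

```text
time_s: 10.27
tool_pos: [0.6012, 0.1106, 0.1041]
orientation: [0.022, 1.0, -0.0, -0.0]
force: [-0.9, 0.5, -7.2]
grip_width: 0.0114
grip_force: 40.0
```

Emit:
move_arm(
  moves="255 0 0 0.1 0 0 0;255 0 0 0 0 0 0",
)

```text
time_s: 10.43
tool_pos: [0.6013, 0.1107, 0.1031]
orientation: [0.021, 1.0, -0.0, -0.0]
force: [-1.1, 0.9, -7.8]
grip_width: 0.0112
grip_force: 40.0
```

Emit:
move_arm(
  moves="255 0 0 0.1 0 0 0;255 0 0 0 0 0 0",
)

```text
time_s: 10.6
tool_pos: [0.6014, 0.1107, 0.1024]
orientation: [0.022, 1.0, -0.0, -0.0]
force: [-1.7, -0.0, -4.1]
grip_width: 0.0116
grip_force: 40.0
```

Force is turning back up: nearing the floor.

Emit:
move_arm(
  moves="255 0 0 0.1 0 0 0;255 0 0 0 0 0 0",
)

```text
time_s: 10.77
tool_pos: [0.6021, 0.1107, 0.1021]
orientation: [0.022, 1.0, 0.0, 0.0]
force: [-3.4, 0.1, 4.8]
grip_width: 0.0112
grip_force: 40.0
```

Emit:
move_arm(
  moves="255 0 0 0.05 0 0 0;255 0 0 0 0 0 0",
)

```text
time_s: 10.93
tool_pos: [0.6023, 0.1108, 0.102]
orientation: [0.022, 1.0, 0.0, 0.001]
force: [-3.9, 0.0, 9.9]
grip_width: 0.0111
grip_force: 40.0
```

Emit:
move_arm(
  moves="200 0 0 0 0 0 0;180 0 0 0 0 0 0;180 0 0 0 0 0 0;180 0 0 0 0 0 0;180 0 0 0 0 0 0",
)

```text
time_s: 11.35
tool_pos: [0.6016, 0.1107, 0.101]
orientation: [0.022, 1.0, -0.0, 0.0]
force: [-0.9, 0.5, -0.1]
grip_width: 0.0276
grip_force: 0.0
```

Emit:
move_arm(
  moves="180 0 0 -0.5 0 0 0;180 0 0 -1 0 0 0;180 0 0 -2 0 0 0;180 0 0 -2 0 0 0;180 0 0 -3 0 0 0;180 0 0 -3 0 0 0;180 0 0 -2 0 0 0;180 0 0 0 0 0 0",
)

```text
time_s: 12.02
tool_pos: [0.6036, 0.1108, 0.2414]
orientation: [0.022, 1.0, 0.001, 0.003]
force: [0.1, -1.0, -0.0]
grip_width: 0.0276
grip_force: 0.0
```

Run:
```python
from h import *
st=bot.get_state(); im=bot.camera("wrist");s=bot.camera("scene")
C=cam("wrist",st);print(st["tool_pos"],st["force"],st["grip_width"])
for x in blobs(im,(3,130,70),(18,255,255),100): print(x[0],x[1],onz(C,*x[1],.13))
a=cv2.resize(im[60:340,100:400],None,fx=1.57,fy=1.57,interpolation=cv2.INTER_CUBIC)
b=cv2.resize(s[90:210,160:250],(330,a.shape[0]),interpolation=cv2.INTER_CUBIC)
cv2.imwrite("pics/w5.png",cv2.resize(np.hstack([a,b]),None,fx=.97,fy=.97))
```

```text
[0.60360326 0.11075823 0.2413573 ] [ 0.0583128  -1.0042063  -0.03707093] 0.027574686443545642
705 [ 24.1 149.1] [ 0.55400163 -0.13543365  0.13      ]
261 [256.3 183.3] [0.60213634 0.10952524 0.13      ]
```

View pics/w5.png

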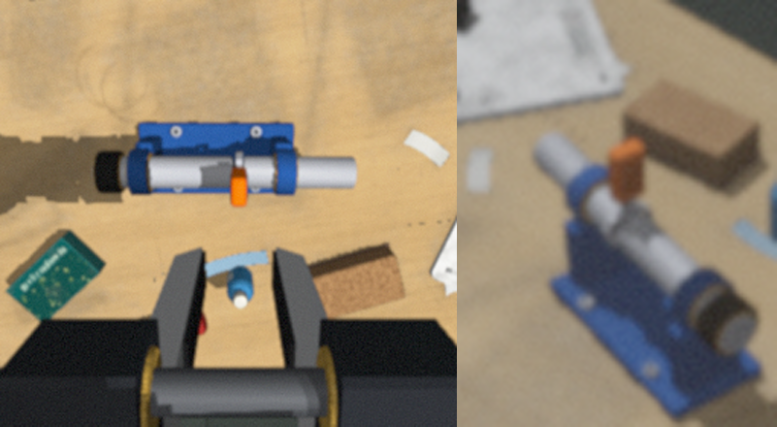

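```bash
python3 -c "
from workcell import bot
print(bot.job_done())"
```

```text
the job is handed in; nothing more can be done
None
```

The small clip is snapped home in the groove, upright and released, at about 12 s; contact forces read under 10 N, and the stop came at the expected depth. However, the larger look-alike clip by the rack seems to have toppled over during the pick and is lying on the bench, though no contact force showed.

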